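# Set out the bench for a manual assay run

## Task

Set out the bench for the next assay: on the steel tray stand the big brown bottle at the left end and the small square bottle at the right end, each about 80 mm from the tray's centre, with the standard vial midway between them, all in a straight row along the tray's middle. Stand the steel discard jar on the bench directly to the right of the tube rack, level with its middle and with a gap of about 30 mm, and cover it with its knobbed lid. Set everything down gently without dropping it, knock nothing over, and leave the carton, tip box and pipette where they are.

Things in the scene. Friction and masses are not known exactly. Their poses are not given: they have to be found in the camera images.
- tray: fixed shallow stainless-steel tray on the bench, long side crosswise: 130 (x) x 250 (y) x 12 mm high, rim 3 mm thick, floor 3 mm above the bench. Origin: centre of its underside; left, right and front are as seen from the robot: its +x points away from the robot, +y to the left (turned up to 15 degrees). The three bottle places lie on its long middle line (x = 0): centre y = +80 mm (left), 0 (middle) and -80 mm (right)
- rack: fixed white foam rack holding capped blood tubes (fixed in it): 120 (x) x 100 (y) mm, foam 28 mm high, tube caps up to about 96 mm. Origin: centre of its underside; left, right and front are as seen from the robot: its +x points away from the robot, +y to the left (turned up to 15 degrees). The jar's place has its centre 110 mm to the right (y = -110 mm, x = 0), on the bench, which leaves a gap of 30 mm to the jar
- amber_mid (a point): big reagent bottle, round, brown glass with paper label and white screw cap, the tallest of the things to set out: 52 mm diameter up to 68 mm, cap 33 mm diameter from 80 mm to the top at 100 mm; about 0.18 kg; stands upright. Point: on its axis, half-way up (50 mm above its foot); z up
- square_mid (a point): small reagent bottle, white plastic, square: 40 x 40 mm body 54 mm high, white cap 26 mm diameter up to 74 mm; about 0.08 kg; stands upright, any yaw. Point: on its axis, half-way up (37 mm above its foot); x and y square to its flat sides, z up
- vial_mid (a point): standard vial, small round clear-glass vial with aluminium crimp cap: 24 mm diameter up to 34 mm, cap 20 mm diameter from 40 to 50 mm; about 0.025 kg; stands upright. Point: on its axis, half-way up (25 mm above its foot); z up
- jar_mid (a point): discard jar, plain round stainless-steel jar, open at the top: 60 mm outer diameter, 55 mm high, wall 3 mm (54 mm bore); about 0.12 kg; stands upright. Point: on its axis, half-way up (27.5 mm above its foot); z up
- lid_knob (a point): the jar's lid, stainless steel, lying right way up: a disc of 64 mm diameter and 4 mm thick with a plug below (47 mm diameter, 7 mm deep, lower edge chamfered) that drops into the jar's bore, and a round knob on top, 16 mm diameter and 20 mm high; about 0.06 kg. On the bench it rests on its plug: disc 7 to 11 mm, knob 11 to 31 mm above the bench. Point: centre of the knob, 21 mm above the plug's underside; 41.5 mm above the jar's point when the lid is seated; z up
- carton: bystander: loose white and blue kit carton, 55 x 75 x 110 mm high, at the right of the work. Origin: centre of its underside
- tipbox: bystander: loose closed box of pipette tips, 80 x 115 x 60 mm high, at the left of the work. Origin: centre of its underside
- pipette: bystander: loose hand pipette lying crosswise beyond the tray and rack, about 290 mm long and 28 mm thick. Origin: on the bench under the joint between grip and shaft, near mid-length
There are look-alikes about, which are no part of the job. Leave any orange look-alike of the part that bears jar_mid alone.

How it is judged:
By the outcome, as a careful person would: the job done as asked, in the order asked, and still so for the second after the job is handed in, with the robot touching nothing.
It also fails if it takes over 144 s, if anything falls off the work surface, if the arm or the gripper's body presses on something with over 40 N, if the wrist force passes 120 N, or if a joint passes its speed limit or range.

## Robot

A 6-joint arm with a two-finger parallel gripper is mounted at the origin on the work surface. World frame = base frame: x ahead of the robot, y to its left, z up, the work surface at z = 0. Lengths are in m, angles in rad, forces in N, time in s.
With the tool pointing down it reaches from about 0.35 to 0.775 m from the base axis. Payload 7.3 kg.
Tool frame: the origin (TCP) lies between the finger pads; the fingertips stand 17 mm ahead of it and the grasp point (between the pads) lies 2 mm behind it; z points along the fingers, y is the line along which they close (so a half turn about z gives the same grasp; the last joint's range is limited). The gripper opens to 92 mm and grips with 3 to 60 N. Pads are 19 mm wide; open, the fingers measure 130 mm over their backs; the gripper's body (75 mm by 190 mm) begins 47 mm behind the grasp point.
Start: joints at [-1.369, 0.342, 1.524, -0, 1.275, -0.146], TCP at [0.179, -0.494, 0.244] pointing down, gripper open.
Joint ranges: [-2.53, 2.53], [-0.77, 2.02], [0.04, 2.7], [-1, 4.14], [0.28, 2.66], [-3.11, 3.11]. Speed limits (rad/s): [2.57, 2.57, 3.14, 3.14, 3.14, 3.14].

## Interface

Orientations are given as a 3x3 rotation matrix whose columns are the frame's x, y, z axes.
In Python, from workcell import robot gives the robot as it stands. The module is installed in compiled form; this text tells all that it offers.
- The arm moves only by the shell command python3 -m jog 'ROWS'. ROWS is JSON, a list of rows, each an object of numbers: "dx", "dy", "dz": the shift along the tool's x, y, z as a fraction of full scale; "yaw": the turn about the tool's z as a fraction of full scale; "gripper": the closure, from 0 (fully open) to 1 (shut). A call has 1 to 5 rows; each row shifts and turns the commanded pose from where the row before left it, along the tool's axes as they then stand; what a row does not reach is not made up. Full scale, the value 1, is 0.06 m for a shift and 0.1 rad for a turn. A row lasts 1/8 s, in which the tool goes at most 62.5 mm and 10.7 degrees, less where a joint would pass 70% of its speed; a pose out of reach is approached as far as the arm can. A call with a number of a shift or a turn outside -1 to 1 is refused whole. A call with a gripper value outside its range is refused whole. The fingers move at their own pace and stop on an object; the grip force is fixed at half the most. Time passes only in rows, so rows that do not move let the fingers close. It gives the time, the measured TCP pose, the force, the opening and the grip force at its end, in the units of the state.
- robot.read_state(): the state, without advancing time (a new reading comes with each control period).
- robot.grab_frame(name): name is "scene" or "top" or "wrist"; returns (picture, depth): 384x512x3 uint8, red, green, blue; 384x512 float32, m along the optical axis (not along the pixel's ray), 0 where there is no reading.
- robot.calibration(name): a dict with "fx", "fy", "cx", "cy" (pixels), "rvec" (rotation vector, rad) and "tvec" (3), from world to camera coordinates, as OpenCV has them. Camera axes: x right, y down, z forward; pixel columns grow to the right and rows downward; lengths in m; the calibration is good to about 2 mm. The wrist camera is an equidistant fisheye: a pixel r from the principal point sees the ray r / f radians off the axis. A picture is of the moment at which its call begins: read the wrist's pose just before it. calibration takes no time and is no camera call; for the wrist camera it gives the pose at the moment of the call.
- robot.close_job(): hands the job in; it is judged then, once.
The state is a dict: "time": time; "q": joint angles; "dq": joint speeds; "joint_efforts": joint torques, N m; "tool_pos": TCP position; "eef_rot": TCP orientation; "contact_force": force on the tool from outside, world axes, zero at the start; "torque": the same for the moment, N m; "width": finger opening in m; "gripper_force": force on a finger pad.
Only numpy, scipy, OpenCV 4.12 (cv2) and the standard library are available. Lean on these libraries where they do the work, as an engineer would, in place of code of your own. Each camera call takes 0.05 s, during which the arm holds its last target. There are 200 camera calls.

## Working session

There is one attempt and no reset: what is moved stays moved. The work goes in short steps, Python scripts to look and compute and a shell command to move; the robot and the scene stay as the last step left them, time stands still between calls to the robot, and variables do not carry over. Pictures are saved under pics/ and viewed, at most 14 in all, crops included, and the job is handed in when it is done.

```bash
mkdir -p pics; cat > h.py <<'E'
import numpy as np, cv2
from workcell import robot
def cam(n):
    c=robot.calibration(n); R=cv2.Rodrigues(np.array(c['rvec'],float))[0]; return c,R,np.array(c['tvec'],float).ravel()
def cloud(n,d,C=None):
    c,R,t=C or cam(n); v,u=np.mgrid[:384,:512]; x=(u-c['cx'])/c['fx'];y=(v-c['cy'])/c['fy']
    if n=='wrist':
        r=np.hypot(x,y)+1e-9; k=np.tan(np.minimum(r,1.5))/r; x=x*k;y=y*k
    P=np.stack([x*d,y*d,d],-1); return (P-t)@R
def ray(n,u,v,z,C=None):
    c,R,t=C or cam(n); x=(u-c['cx'])/c['fx'];y=(v-c['cy'])/c['fy']
    if n=='wrist':
        r=np.hypot(x,y)+1e-9; k=np.tan(r)/r; x*=k;y*=k
    o=-t@R; w=np.array([x,y,1.])@R; return o+w*(z-o[2])/w[2]
def save(n,img,s=1.5):
    cv2.imwrite('pics/'+n+'.png',cv2.resize(img[...,::-1],None,fx=s,fy=s,interpolation=cv2.INTER_CUBIC))
E
python3 - <<'E'
from h import *
for n in('top','scene'):
    p,d=robot.grab_frame(n); save(n+'0',p); np.savez('/tmp/'+n,p=p,d=d)
    c,R,t=cam(n); print(n,c, -t@R,(d>0).mean())
s=robot.read_state(); print(s['tool_pos'],s['eef_rot'],s['width'])
E
```

```text
top {'fx': 388.2265185482373, 'fy': 388.2265185482373, 'cx': 246.38396638076668, 'cy': 187.05181226892435, 'rvec': array([ 2.09336747, -2.14085202,  0.2094421 ]), 'tvec': array([-0.00212272,  0.52338444,  1.07709614])} [ 0.30145553 -0.01194054  1.15890201] 0.9960479736328125
scene {'fx': 449.8563743130206, 'fy': 449.8563743130206, 'cx': 246.26378179227328, 'cy': 189.69551530370612, 'rvec': array([ 1.20611244,  2.16939291, -1.05468724]), 'tvec': array([ 0.2725681 , -0.22826835,  1.56242199])} [1.32076649 0.47717426 0.77164947] 0.9957377115885416
[ 0.17889161 -0.49323228  0.24315103] [[ 9.40131572e-01  3.40811614e-01 -2.66627656e-04]
 [ 3.40811664e-01 -9.40130693e-01  1.30011633e-03]
 [ 1.92429904e-04 -1.31315023e-03 -9.99999119e-01]] 0.09135407487293064
```

View pics/top0.png

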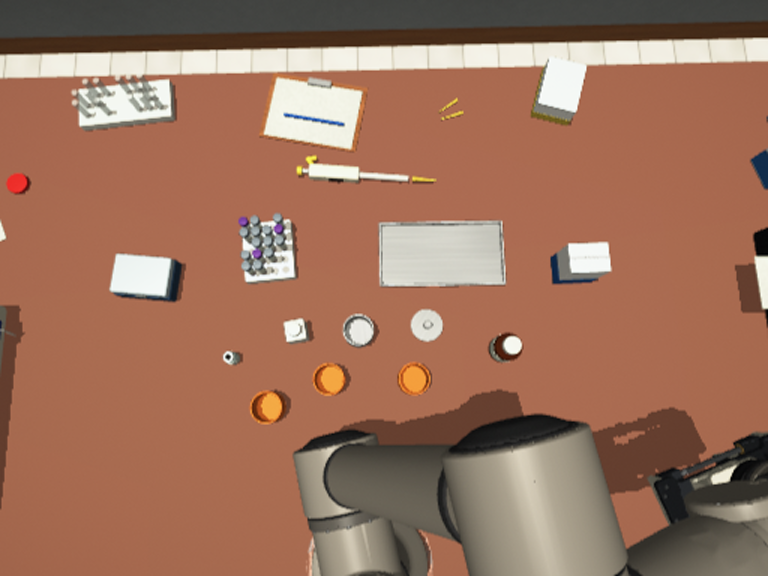

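View pics/scene0.png

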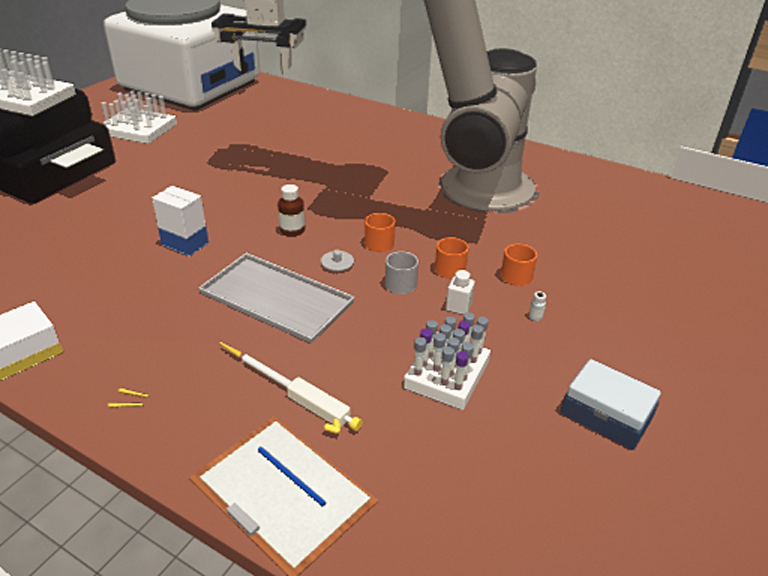

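The top view shows the tray at (442,253), the rack at (268,250), the square bottle at (295,330), the jar at (359,330), the lid at (427,325), the amber bottle at (507,346) and the vial at (231,357). The orange decoys are nearest the robot. In the scene view everything stands upright.

```bash
python3 - <<'E'
from h import *
T=np.load('/tmp/top.npz');S=np.load('/tmp/scene.npz')
A=cloud('top',T['d']);B=cloud('scene',S['d'])
print('bench z',np.median(A[280:300,200:260,2]),np.median(B[250:260,120:140,2]))
def roi(P,x,y,r,z0,z1):
    m=(np.hypot(P[...,0]-x,P[...,1]-y)<r)&(P[...,2]>z0)&(P[...,2]<z1); return P[m]
for n,u,v,zt,r in [('sq',295,330,.074,.04),('jar',359,330,.055,.05),('lid',427,325,.031,.05),('amber',509,345,.1,.05),('vial',231,357,.05,.03),('or1',330,379,.055,.05),('or2',414,379,.055,.05),('or3',267,407,.055,.05)]:
    x,y,_=ray('top',u/1.5,v/1.5,zt)
    for P in(A,B):
        q=roi(P,x,y,r,zt-.008,zt+.006)
        if n=='lid': q=roi(P,x,y,r,.006,.014)
        if len(q)>4:
            c,rr=cv2.minEnclosingCircle(q[:,:2].astype(np.float32)); print(n,np.round(c,4),round(rr,4),len(q),q[:,2].max().round(4))
# tray, rack
hsv=cv2.cvtColor(T['p'],cv2.COLOR_RGB2HSV)
for n,(a,b,c,d),z in [('tray',(250,140,340,195),.012),('rack',(155,140,202,192),.028),('sqbody',(185,208,210,232),.054)]:
    m=np.zeros((384,512),np.uint8); m[b:d,a:c]=(hsv[b:d,a:c,1]<70)
    if n!='sqbody': m=cv2.morphologyEx(m,cv2.MORPH_CLOSE,np.ones((5,5)))
    k=max(cv2.findContours(m,0,cv2.CHAIN_APPROX_NONE)[0],key=cv2.contourArea)[:,0]
    C=cam('top'); W=np.array([ray('top',u,v,z,C)[:2] for u,v in k]).astype(np.float32)
    R=cv2.minAreaRect(W); print(n,R, cv2.boxPoints(R).round(3).tolist())
for n,(x0,x1,y0,y1,za,zb) in dict(rackfoam=(.35,.6,-.02,.25,.02,.034),tray=(.3,.65,-.4,-.05,.008,.02),sqb=(.28,.45,.06,.15,.03,.06)).items():
  for P in(A,B):
    q=P[(P[...,0]>x0)&(P[...,0]<x1)&(P[...,1]>y0)&(P[...,1]<y1)&(P[...,2]>za)&(P[...,2]<zb)]
    if len(q)>5: print(n,len(q),cv2.minAreaRect(q[:,:2].astype(np.float32)))
E
```

```text
bench z 0.001462649594151009 0.0006747246621802395
sq [0.43   0.1315] 0.0129 68 0.0758
sq [0.4344 0.1346] 0.0138 67 0.077
jar [0.4283 0.0107] 0.0299 73 0.0597
jar [0.4331 0.0131] 0.0318 140 0.0581
lid [ 0.4392 -0.1244] 0.0319 311 0.0137
lid [ 0.4439 -0.1241] 0.0354 198 0.0139
amber [ 0.3887 -0.2698] 0.0164 112 0.104
amber [ 0.3942 -0.267 ] 0.0174 72 0.1038
vial [0.3816 0.2574] 0.01 42 0.0539
vial [0.3892 0.2598] 0.0117 46 0.0536
or1 [0.3363 0.0681] 0.0299 73 0.058
or1 [0.3413 0.0704] 0.0329 130 0.0587
or2 [ 0.3339 -0.0923] 0.0299 77 0.0603
or2 [ 0.3395 -0.09  ] 0.0333 122 0.0595
or3 [0.2874 0.1849] 0.0303 80 0.0575
or3 [0.2897 0.1872] 0.0337 137 0.0581
tray ((0.5861999988555908, -0.1596064269542694), (0.2544955909252167, 0.13467447459697723), 88.70052337646484) [[0.515999972820282, -0.2849999964237213], [0.6510000228881836, -0.2879999876022339], [0.656000018119812, -0.03400000184774399], [0.5220000147819519, -0.03099999949336052]]
rack ((0.6020010709762573, 0.19156885147094727), (0.13995353877544403, 0.10722130537033081), 4.846216678619385) [[0.527999997138977, 0.23899999260902405], 
[... 415 characters left out ...]
7]]
rackfoam 497 ((0.4764544665813446, 0.11246488988399506), (0.26341620087623596, 0.2422178089618683), 86.87910461425781)
rackfoam 417 ((0.47061681747436523, 0.1226804181933403), (0.2855903208255768, 0.2169065773487091), 77.72722625732422)
tray 603 ((0.4788084328174591, -0.2254542112350464), (0.3424110412597656, 0.347590833902359), 0.03223830461502075)
tray 697 ((0.49746173620224, -0.22809362411499023), (0.3174313008785248, 0.3521980345249176), 3.276000738143921)
sqb 180 ((0.3800787031650543, 0.09984249621629715), (0.16260980069637299, 0.04916495829820633), 30.74811553955078)
sqb 283 ((0.38356390595436096, 0.09945626556873322), (0.16377484798431396, 0.05375736951828003), 30.755495071411133)
```

```bash
python3 -m jog '[{"yaw":-1},{"yaw":-1},{"yaw":-1},{"yaw":-1},{"yaw":-1}]' && python3 -m jog '[{"yaw":-1},{"yaw":-1},{"yaw":-1},{"yaw":-1},{"yaw":-1}]' && python3 -m jog '[{"yaw":-1},{"yaw":-1},{"yaw":-0.22},{"dx":0,"dy":0}]' && python3 -m jog '[{"dx":0.65,"dy":0.6},{"dx":0.65,"dy":0.6},{"dx":0.65,"dy":0.6},{"dx":0.65,"dy":0.6},{"dx":0.65,"dy":0.6}]' && python3 -m jog '[{"dx":0.5,"dy":0.4},{"dx":0},{"dx":0}]'; python3 - <<'E'
from h import *
s=robot.read_state();print(s['tool_pos'],s['eef_rot'].round(3).tolist(),s['q'].round(3))
C=cam('wrist');p,d=robot.grab_frame('wrist');save('w1',p);np.savez('/tmp/w1',p=p,d=d);print(-C[2]@C[1],C[0]['fx'],(d>0).mean())
T=np.load('/tmp/top.npz');S=np.load('/tmp/scene.npz')
for n,P in(('t',cloud('top',T['d'])),('s',cloud('scene',S['d']))):
  for nm,(x0,x1,y0,y1,za,zb) in dict(rack=(.5,.69,.1,.28,.012,.034),tray=(.48,.68,-.31,-.01,.0085,.02)).items():
    q=P[(P[...,0]>x0)&(P[...,0]<x1)&(P[...,1]>y0)&(P[...,1]<y1)&(P[...,2]>za)&(P[...,2]<zb)]
    print(n,nm,len(q),cv2.minAreaRect(q[:,:2].astype(np.float32)))
E
```

```text
[ 0.17889161 -0.49323228  0.24315103] [[0.94, 0.341, -0.0], [0.341, -0.94, 0.001], [0.0, -0.001, -1.0]] [-1.369  0.343  1.525 -0.     1.275 -0.146]
[ 0.24369982 -0.46996596  0.38417671] 297.3186396354542 0.9491831461588541
t rack 665 ((0.5946522951126099, 0.18917524814605713), (0.12103229016065598, 0.10010380297899246), 4.15990686416626)
t tray 378 ((0.5848643779754639, -0.16004450619220734), (0.2535979747772217, 0.13454636931419373), 89.49347686767578)
s rack 836 ((0.6014037728309631, 0.19220829010009766), (0.12170392274856567, 0.1000218316912651), 4.925289630889893)
s tray 526 ((0.5884686708450317, -0.15807341039180756), (0.255604088306427, 0.13758422434329987), 89.77468872070312)validation failed for argument at $[0]...
```

View pics/w1.png

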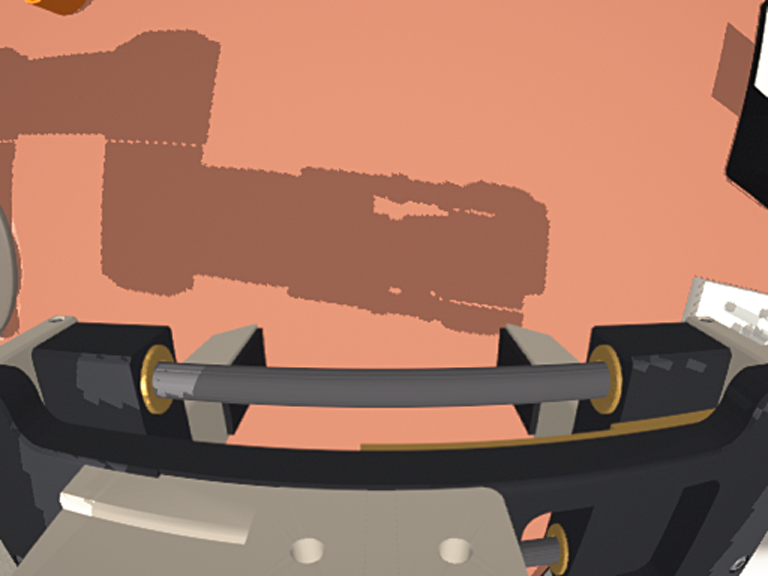

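The wrist view shows the fingers at the bottom; its camera looks ahead along tool +x. The rows were refused, so I'll try again with all five keys in each.

```bash
python3 -m jog '[{"dx":0,"dy":0,"dz":0,"yaw":-1,"gripper":0},{"dx":0,"dy":0,"dz":0,"yaw":-1,"gripper":0},{"dx":0,"dy":0,"dz":0,"yaw":-1,"gripper":0},{"dx":0,"dy":0,"dz":0,"yaw":-1,"gripper":0},{"dx":0,"dy":0,"dz":0,"yaw":-1,"gripper":0}]' && python3 -m jog '[{"dx":0,"dy":0,"dz":0,"yaw":-1,"gripper":0},{"dx":0,"dy":0,"dz":0,"yaw":-1,"gripper":0},{"dx":0,"dy":0,"dz":0,"yaw":-1,"gripper":0},{"dx":0,"dy":0,"dz":0,"yaw":-1,"gripper":0},{"dx":0,"dy":0,"dz":0,"yaw":-1,"gripper":0}]' && python3 -m jog '[{"dx":0,"dy":0,"dz":0,"yaw":-1,"gripper":0},{"dx":0,"dy":0,"dz":0,"yaw":-1,"gripper":0},{"dx":0,"dy":0,"dz":0,"yaw":-0.22,"gripper":0},{"dx":0,"dy":0,"dz":0,"yaw":0,"gripper":0},{"dx":0,"dy":0,"dz":0,"yaw":0,"gripper":0}]' && python3 -m jog '[{"dx":0.4,"dy":0.6,"dz":0,"yaw":0,"gripper":0},{"dx":0.5,"dy":0.6,"dz":0,"yaw":0,"gripper":0},{"dx":0.5,"dy":0.6,"dz":0,"yaw":0,"gripper":0},{"dx":0.5,"dy":0.6,"dz":0,"yaw":0,"gripper":0},{"dx":0.5,"dy":0.6,"dz":0,"yaw":0,"gripper":0}]' && python3 -m jog '[{"dx":0.3,"dy":0.5,"dz":0,"yaw":0,"gripper":0},{"dx":0,"dy":0,"dz":0,"yaw":0,"gripper":0},{"dx":0,"dy":0,"dz":0,"yaw":0,"gripper":0}]'; cat >> h.py <<'E'
def look(n):
    s=robot.read_state();print('tcp',s['tool_pos'].round(4),'q',s['q'].round(2),s['eef_rot'][:,:2].round(3).tolist(),'t',s['time'],'w',s['width'])
    C=cam('wrist');p,d=robot.grab_frame('wrist');save(n,p);P=cloud('wrist',d,C);np.savez('/tmp/'+n,p=p,d=d,P=P);return p,d,P,C
E
python3 - <<'E'
from h import *
p,d,P,C=look('w2')
for nm,x,y,za,zb,r in(('amber',.39,-.268,.09,.106,.05),('lid',.441,-.124,.006,.014,.05),('knob',.441,-.124,.027,.036,.03)):
    m=(np.hypot(P[...,0]-x,P[...,1]-y)<r)&(P[...,2]>za)&(P[...,2]<zb)
    q=P[m][:,:2].astype(np.float32); print(nm,len(q), cv2.minEnclosingCircle(q) if len(q) else '')
E
```

```text
time: 0.78
tool_pos: [0.1789, -0.4934, 0.2434]
eef_rot: [[0.659, 0.752, -0.0], [0.752, -0.659, 0.001], [0.0, -0.0, -1.0]]
contact_force: [0.1, -0.8, -0.2]
width: 0.0916
gripper_force: 0.0
time: 1.4
tool_pos: [0.1789, -0.4934, 0.2434]
eef_rot: [[0.218, 0.976, -0.0], [0.976, -0.218, 0.001], [0.001, -0.0, -1.0]]
contact_force: [0.5, -0.5, 0.6]
width: 0.0918
gripper_force: 0.0
time: 2.02
tool_pos: [0.179, -0.4935, 0.2437]
eef_rot: [[0.002, 1.0, -0.0], [1.0, -0.002, 0.0], [0.0, -0.0, -1.0]]
contact_force: [-0.2, -0.0, 0.0]
width: 0.092
gripper_force: 0.0
time: 2.65
tool_pos: [0.3601, -0.3487, 0.2439]
eef_rot: [[0.002, 1.0, 0.0], [1.0, -0.002, -0.0], [-0.0, 0.0, -1.0]]
contact_force: [0.6, 0.1, -0.5]
width: 0.0917
gripper_force: 0.0
time: 3.02
tool_pos: [0.3888, -0.332, 0.2436]
eef_rot: [[0.001, 1.0, -0.0], [1.0, -0.001, -0.0], [-0.0, -0.0, -1.0]]
contact_force: [0.2, -0.4, 0.1]
width: 0.092
gripper_force: 0.0
tcp [ 0.3888 -0.332   0.2436] q [-0.86  0.32  1.56 -0.    1.26 -0.86] [[0.001, 1.0], [1.0, -0.001], [-0.0, -0.0]] t 3.025 w 0.0919563467429763
amber 886 ((0.3909829258918762, -0.26958897709846497), 0.016820048913359642)
lid 1085 ((0.44191986322402954, -0.1247844472527504), 0.03182012587785721)
knob 87 ((0.4420149326324463, -0.12466894090175629), 0.008225707337260246)
```

View pics/w2.png

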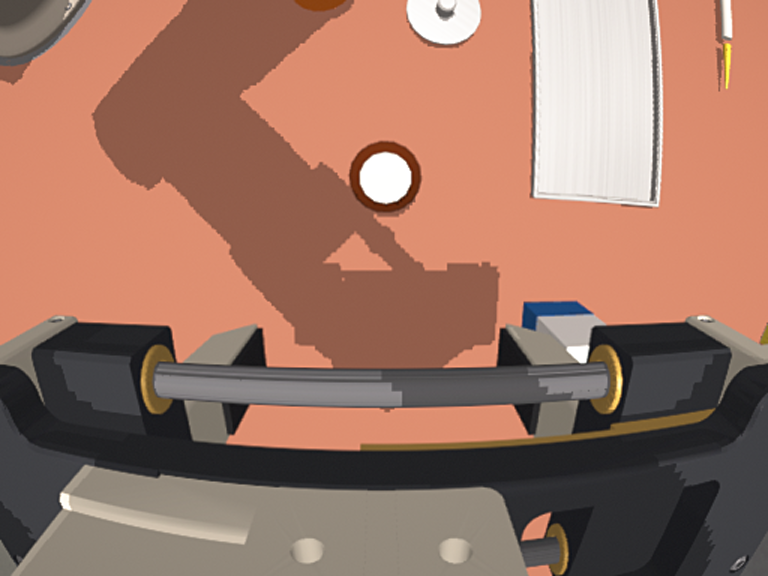

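The amber bottle is centred ahead of the fingers at (385,177), the lid is at (445,12), and the tray is on the right.

```bash
python3 -m jog '[{"dx":0.5,"dy":0.037,"dz":0,"yaw":0,"gripper":0},{"dx":0.54,"dy":0,"dz":0,"yaw":0,"gripper":0},{"dx":0,"dy":0,"dz":0,"yaw":0,"gripper":0},{"dx":0,"dy":0,"dz":0.5,"yaw":0,"gripper":0},{"dx":0,"dy":0,"dz":0.5,"yaw":0,"gripper":0}]' && python3 -m jog '[{"dx":0,"dy":0,"dz":0.6,"yaw":0,"gripper":0},{"dx":0,"dy":0,"dz":0.6,"yaw":0,"gripper":0},{"dx":0,"dy":0,"dz":0.6,"yaw":0,"gripper":0},{"dx":0,"dy":0,"dz":0.33,"yaw":0,"gripper":0},{"dx":0,"dy":0,"dz":0,"yaw":0,"gripper":0}]' | head -2 && python3 -m jog '[{"dx":0,"dy":0,"dz":0,"yaw":0,"gripper":1},{"dx":0,"dy":0,"dz":0,"yaw":0,"gripper":1},{"dx":0,"dy":0,"dz":0,"yaw":0,"gripper":1},{"dx":0,"dy":0,"dz":0,"yaw":0,"gripper":1},{"dx":0,"dy":0,"dz":0,"yaw":0,"gripper":1}]'
```

```text
time: 3.7
tool_pos: [0.3911, -0.2709, 0.1834]
eef_rot: [[0.003, 1.0, 0.001], [1.0, -0.003, -0.002], [-0.002, 0.001, -1.0]]
contact_force: [-0.1, 0.0, -0.8]
width: 0.0915
gripper_force: 0.0
time: 4.32
tool_pos: [0.3903, -0.27, 0.0547]
time: 4.95
tool_pos: [0.3915, -0.2694, 0.0562]
eef_rot: [[0.001, 1.0, 0.0], [1.0, -0.001, -0.0], [-0.0, 0.0, -1.0]]
contact_force: [-0.4, 0.5, 1.8]
width: 0.0511
gripper_force: 30.0
```

```bash
python3 -m jog '[{"dx":0,"dy":0,"dz":-0.2,"yaw":0,"gripper":1},{"dx":0,"dy":0,"dz":-0.5,"yaw":0,"gripper":1},{"dx":0,"dy":0,"dz":-0.6,"yaw":0,"gripper":1},{"dx":0,"dy":0,"dz":-0.6,"yaw":0,"gripper":1},{"dx":0,"dy":0,"dz":-0.6,"yaw":0,"gripper":1}]' | grep wid && python3 -m jog '[{"dx":0.3,"dy":0.65,"dz":0,"yaw":0,"gripper":1},{"dx":0.35,"dy":0.65,"dz":0,"yaw":0,"gripper":1},{"dx":0.35,"dy":0.65,"dz":0,"yaw":0,"gripper":1},{"dx":0.35,"dy":0.65,"dz":0,"yaw":0,"gripper":1},{"dx":0.3,"dy":0.65,"dz":0,"yaw":0,"gripper":1}]' && python3 -m jog '[{"dx":0,"dy":0,"dz":0,"yaw":0,"gripper":1},{"dx":0,"dy":0,"dz":0,"yaw":0,"gripper":1}]' | grep tool; python3 - <<'E'
from h import *
p,d,P,C=look('w3')
hsv=cv2.cvtColor(p,cv2.COLOR_RGB2HSV)
x,y,z=P[...,0],P[...,1],P[...,2]
m=(z>.0075)&(z<.016)&(y<.0)&(y>-.3)&(x>.5)&(x<.67)
q=P[m];print(len(q),q.min(0),q.max(0))
# tray edges: rim points left end & sides
for yy in np.arange(-.28,-.03,.03):
    s=q[(abs(q[:,1]-yy)<.01)];
    if len(s)>3: print(round(yy,3),s[:,0].min().round(4),s[:,0].max().round(4))
for xx in(.54,.56,.6,.62):
    s=q[abs(q[:,0]-xx)<.01]
    if len(s): print('x',xx,s[:,1].max())
r=(z>.02)&(z<.034)&(x>.52)&(x<.68)&(y>.12)&(y<.26);q=P[r];print(len(q),cv2.minAreaRect(q[:,:2].astype(np.float32)) if len(q)>9 else '')
E
```

```text
width: 0.0515
time: 6.2
tool_pos: [0.5875, -0.1694, 0.2065]
eef_rot: [[0.001, 1.0, -0.0], [1.0, -0.001, -0.0], [-0.0, -0.0, -1.0]]
contact_force: [1.1, -0.5, -1.8]
width: 0.051
gripper_force: 30.0
tool_pos: [0.5858, -0.1706, 0.2059]
tcp [ 0.5858 -0.1706  0.2059] q [-0.41  0.53  1.33 -0.    1.28 -0.41] [[0.001, 1.0], [1.0, -0.001], [-0.0, -0.001]] t 6.45 w 0.051129524191202376
2175 [ 0.52004952 -0.2259714   0.00750246] [ 0.65526098 -0.03252291  0.01597882]
-0.22 0.5203 0.6537
-0.19 0.52 0.6542
-0.16 0.5203 0.6539
-0.13 0.5205 0.655
-0.1 0.5212 0.6552
-0.07 0.5216 0.655
-0.04 0.5216 0.6552
x 0.54 -0.032951775532718906
x 0.56 -0.03252291182205322
x 0.6 -0.03292743778736039
x 0.62 -0.032739546946695265
0
```

View pics/w3.png

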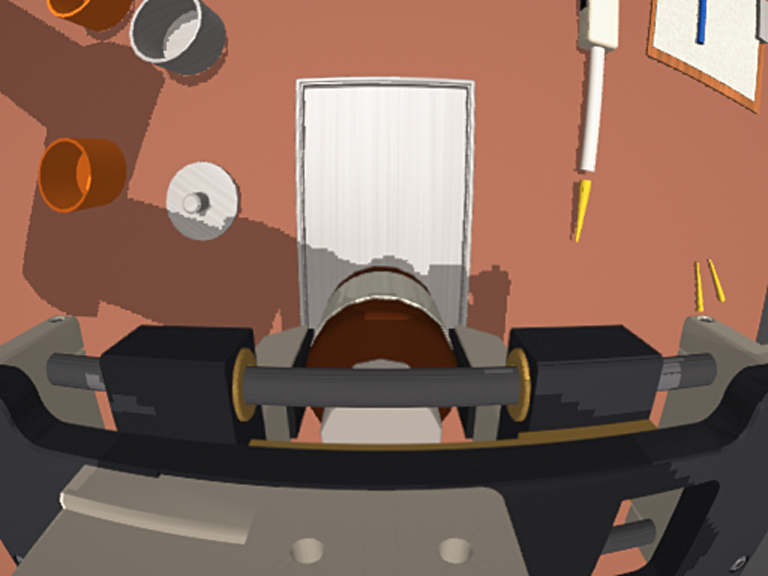

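The tray lies straight ahead, with its left end at row 80. The bottle is held upright between the fingers.

```bash
python3 -m jog '[{"dx":0.5,"dy":0.04,"dz":0,"yaw":0,"gripper":1},{"dx":0.5,"dy":0,"dz":0,"yaw":0,"gripper":1},{"dx":0.52,"dy":0,"dz":0,"yaw":0,"gripper":1},{"dx":0,"dy":0,"dz":0.5,"yaw":0,"gripper":1},{"dx":0,"dy":0,"dz":0.5,"yaw":0,"gripper":1}]' | grep tool && python3 -m jog '[{"dx":0,"dy":0,"dz":0.5,"yaw":0,"gripper":1},{"dx":0,"dy":0,"dz":0.5,"yaw":0,"gripper":1},{"dx":0,"dy":0,"dz":0.3,"yaw":0,"gripper":1},{"dx":0,"dy":0,"dz":0,"yaw":0,"gripper":1},{"dx":0,"dy":0,"dz":0,"yaw":0,"gripper":1}]'
```

```text
tool_pos: [0.5883, -0.0799, 0.1462]
time: 7.75
tool_pos: [0.5892, -0.0801, 0.0691]
eef_rot: [[0.002, 1.0, 0.001], [1.0, -0.002, -0.001], [-0.001, 0.001, -1.0]]
contact_force: [0.8, 0.1, -1.1]
width: 0.0518
gripper_force: 30.0
```

```bash
python3 -m jog '[{"dx":0,"dy":0,"dz":0.08,"yaw":0,"gripper":1},{"dx":0,"dy":0,"dz":0.04,"yaw":0,"gripper":1},{"dx":0,"dy":0,"dz":0.03,"yaw":0,"gripper":1},{"dx":0,"dy":0,"dz":0,"yaw":0,"gripper":1},{"dx":0,"dy":0,"dz":0,"yaw":0,"gripper":1}]'
```

```text
time: 8.38
tool_pos: [0.5891, -0.0794, 0.0592]
eef_rot: [[0.001, 1.0, 0.0], [1.0, -0.001, -0.0], [-0.0, 0.0, -1.0]]
contact_force: [-0.7, 0.5, 3.4]
width: 0.0515
gripper_force: 30.0
```

```bash
python3 -m jog '[{"dx":0,"dy":0,"dz":0,"yaw":0,"gripper":0},{"dx":0,"dy":0,"dz":0,"yaw":0,"gripper":0},{"dx":0,"dy":0,"dz":0,"yaw":0,"gripper":0},{"dx":0,"dy":0,"dz":0,"yaw":0,"gripper":0},{"dx":0,"dy":0,"dz":-0.2,"yaw":0,"gripper":0}]' | grep -E 'tool|wid' && python3 -m jog '[{"dx":0,"dy":0,"dz":-0.6,"yaw":0,"gripper":0},{"dx":0,"dy":0,"dz":-0.6,"yaw":0,"gripper":0},{"dx":0,"dy":0,"dz":-0.6,"yaw":0,"gripper":0},{"dx":0,"dy":0,"dz":-0.6,"yaw":0,"gripper":0},{"dx":0,"dy":0,"dz":-0.3,"yaw":0,"gripper":0}]' | grep tool && python3 -m jog '[{"dx":0.46,"dy":-0.52,"dz":0,"yaw":0,"gripper":0},{"dx":0.46,"dy":-0.52,"dz":0,"yaw":0,"gripper":0},{"dx":0.46,"dy":-0.52,"dz":0,"yaw":0,"gripper":0},{"dx":0.46,"dy":-0.52,"dz":0,"yaw":0,"gripper":0},{"dx":0.46,"dy":-0.52,"dz":0,"yaw":0,"gripper":0}]' | grep tool && python3 -m jog '[{"dx":0,"dy":0,"dz":0,"yaw":0,"gripper":0},{"dx":0,"dy":0,"dz":0,"yaw":0,"gripper":0}]' | grep tool; python3 - <<'E'
from h import *
p,d,P,C=look('w4')
x,y,z=P[...,0],P[...,1],P[...,2]
for nm,a,b,za,zb,r in(('sqcap',.432,.131,.066,.08,.03),('sqbody',.432,.131,.048,.06,.04),('vial',.385,.258,.044,.056,.02),('jar',.431,.012,.05,.058,.04),('amber',.5885,-.0795,.098,.107,.03)):
    q=P[(np.hypot(x-a,y-b)<r)&(z>za)&(z<zb)][:,:2].astype(np.float32)
    print(nm,len(q),cv2.minEnclosingCircle(q) if len(q)>4 else '',cv2.minAreaRect(q) if nm=='sqbody' else '')
r=(z>.015)&(z<.034)&(x>.52)&(x<.68)&(y>.12)&(y<.26);q=P[r];print('rack',len(q),cv2.minAreaRect(q[:,:2].astype(np.float32)) if len(q)>9 else '')
E
```

```text
tool_pos: [0.5884, -0.0793, 0.0705]
width: 0.0912
tool_pos: [0.5896, -0.0795, 0.2363]
tool_pos: [0.4321, 0.0596, 0.2338]
tool_pos: [0.4338, 0.0586, 0.2338]
tcp [0.4338 0.0586 0.2338] q [-0.04  0.19  1.76 -0.    1.19 -0.04] [[0.001, 1.0], [1.0, -0.001], [-0.0, 0.002]] t 10.5 w 0.09178228043269576
sqcap 495 ((0.4331861436367035, 0.13236787915229797), 0.013074780814349651) 
sqbody 831 ((0.43348559737205505, 0.13295501470565796), 0.026090826839208603) ((0.4329749643802643, 0.1328294426202774), (0.040144700556993484, 0.03990023583173752), 9.949207305908203)
vial 103 ((0.38493362069129944, 0.2564285695552826), 0.009415162727236748) 
jar 499 ((0.43051838874816895, 0.011911163106560707), 0.03022998943924904) 
amber 0  
rack 3200 ((0.5968738198280334, 0.1901676058769226), (0.11983098834753036, 0.09999740123748779), 4.884864330291748)
```

View pics/w4.png

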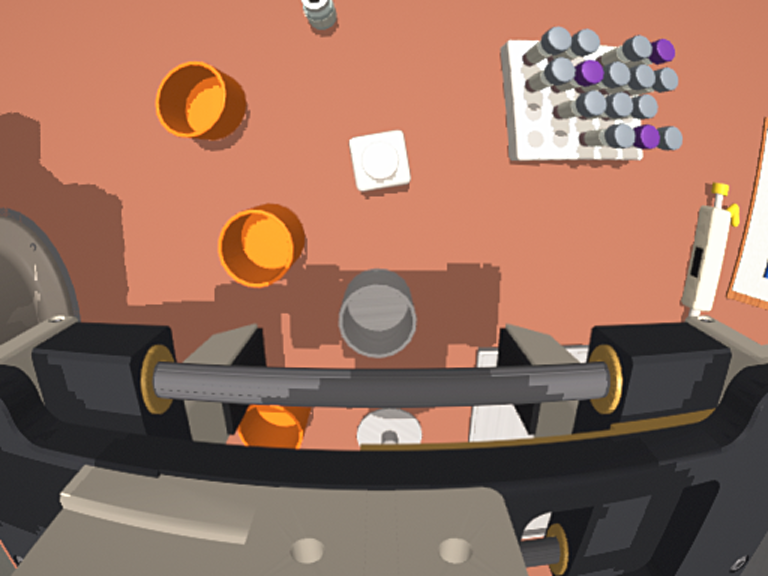

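The square bottle's cap is at (380,157), the jar at (378,312), the rack at the upper right and the vial at the top (319,12).

```bash
python3 -m jog '[{"dx":0.6,"dy":-0.01,"dz":0,"yaw":0,"gripper":0},{"dx":0.635,"dy":0,"dz":0,"yaw":0,"gripper":0},{"dx":0,"dy":0,"dz":0,"yaw":-1,"gripper":0},{"dx":0,"dy":0,"dz":0,"yaw":-0.74,"gripper":0},{"dx":0,"dy":0,"dz":0.4,"yaw":0,"gripper":0}]' | grep -E 'tool|eef' && python3 -m jog '[{"dx":0,"dy":0,"dz":0.6,"yaw":0,"gripper":0},{"dx":0,"dy":0,"dz":0.6,"yaw":0,"gripper":0},{"dx":0,"dy":0,"dz":0.6,"yaw":0,"gripper":0},{"dx":0,"dy":0,"dz":0.6,"yaw":0,"gripper":0},{"dx":0,"dy":0,"dz":0.5,"yaw":0,"gripper":0}]' | grep tool && python3 -m jog '[{"dx":0,"dy":0,"dz":0,"yaw":0,"gripper":0},{"dx":0,"dy":0,"dz":0,"yaw":0,"gripper":0}]' | grep -E 'tool|eef'
```

```text
tool_pos: [0.4347, 0.1325, 0.2098]
eef_rot: [[-0.172, 0.985, 0.004], [0.985, 0.172, 0.0], [-0.0, 0.004, -1.0]]
tool_pos: [0.4334, 0.1322, 0.0333]
tool_pos: [0.4337, 0.1326, 0.0356]
eef_rot: [[-0.171, 0.985, 0.001], [0.985, 0.171, 0.0], [-0.0, 0.001, -1.0]]
```

```bash
python3 -m jog '[{"dx":0,"dy":0,"dz":0,"yaw":0,"gripper":1},{"dx":0,"dy":0,"dz":0,"yaw":0,"gripper":1},{"dx":0,"dy":0,"dz":0,"yaw":0,"gripper":1},{"dx":0,"dy":0,"dz":0,"yaw":0,"gripper":1},{"dx":0,"dy":0,"dz":0,"yaw":0,"gripper":1}]' && python3 -m jog '[{"dx":0,"dy":0,"dz":-0.2,"yaw":0,"gripper":1},{"dx":0,"dy":0,"dz":-0.6,"yaw":0,"gripper":1},{"dx":0,"dy":0,"dz":-0.6,"yaw":0,"gripper":1},{"dx":0,"dy":0,"dz":-0.6,"yaw":0,"gripper":1},{"dx":0,"dy":0,"dz":-0.6,"yaw":0,"gripper":1}]' | grep tool && python3 -m jog '[{"dx":0,"dy":0,"dz":-0.5,"yaw":0,"gripper":1},{"dx":0,"dy":0,"dz":0,"yaw":0.91,"gripper":1},{"dx":0,"dy":0,"dz":0,"yaw":0.91,"gripper":1},{"dx":-0.5,"dy":0,"dz":0,"yaw":0,"gripper":1},{"dx":-0.6,"dy":0,"dz":0,"yaw":0,"gripper":1}]' | grep -E 'tool|eef' && python3 -m jog '[{"dx":-0.6,"dy":0.5,"dz":0,"yaw":0,"gripper":1},{"dx":-0.6,"dy":0.5,"dz":0,"yaw":0,"gripper":1},{"dx":-0.6,"dy":0.5,"dz":0,"yaw":0,"gripper":1},{"dx":-0.6,"dy":0.5,"dz":0,"yaw":0,"gripper":1},{"dx":-0.6,"dy":0.4,"dz":0,"yaw":0,"gripper":1}]' | grep tool && python3 -m jog '[{"dx":-0.6,"dy":0.1,"dz":0,"yaw":0,"gripper":1},{"dx":-0.6,"dy":0,"dz":0,"yaw":0,"gripper":1},{"dx":-0.6,"dy":0,"dz":0,"yaw":0,"gripper":1},{"dx":-0.3,"dy":0,"dz":0,"yaw":0,"gripper":1},{"dx":0,"dy":0,"dz":0,"yaw":0,"gripper":1}]'
```

```text
time: 12.68
tool_pos: [0.4326, 0.1329, 0.0349]
eef_rot: [[-0.172, 0.985, 0.0], [0.985, 0.172, -0.0], [-0.0, 0.0, -1.0]]
contact_force: [-0.0, 0.2, -0.6]
width: 0.0464
gripper_force: 0.0
tool_pos: [0.4323, 0.1328, 0.1928]
tool_pos: [0.4317, 0.0665, 0.2215]
eef_rot: [[0.007, 1.0, 0.0], [1.0, -0.007, -0.0], [-0.0, 0.0, -1.0]]
tool_pos: [0.575, -0.1156, 0.2215]
time: 15.18
tool_pos: [0.579, -0.241, 0.221]
eef_rot: [[0.011, 1.0, -0.0], [1.0, -0.011, 0.0], [0.0, -0.0, -1.0]]
contact_force: [0.1, -0.1, -0.9]
width: 0.0401
gripper_force: 30.0
```

The fingers were still closing when the lift began, so I'll measure where the bottle sits in the grip.

```bash
python3 - <<'E'
from h import *
s=robot.read_state();tp=s['tool_pos'];print(tp,s['width'])
p,d=robot.grab_frame('scene');np.savez('/tmp/s2',p=p,d=d);P=cloud('scene',d)
m=(np.hypot(P[...,0]-tp[0],P[...,1]-tp[1])<.045)&(P[...,2]>.1)
v,u=np.nonzero(m);print(u.min(),u.max(),v.min(),v.max())
save('s2',p[max(v.min()-30,0):v.max()+60,u.min()-40:u.max()+40],4)
q=P[m]; 
hsv=cv2.cvtColor(p,cv2.COLOR_RGB2HSV)[m]
w=(hsv[:,1]<40)&(hsv[:,2]>110); print('white z',np.sort(q[w][:,2])[[0,3,10]],q[:,2].min())
E
```

```text
[ 0.57896741 -0.24099143  0.2209857 ] 0.04008591201905685
120 170 0 135
white z [0.18084986 0.18271981 0.18478698] 0.18084985878241694
```

View pics/s2.png

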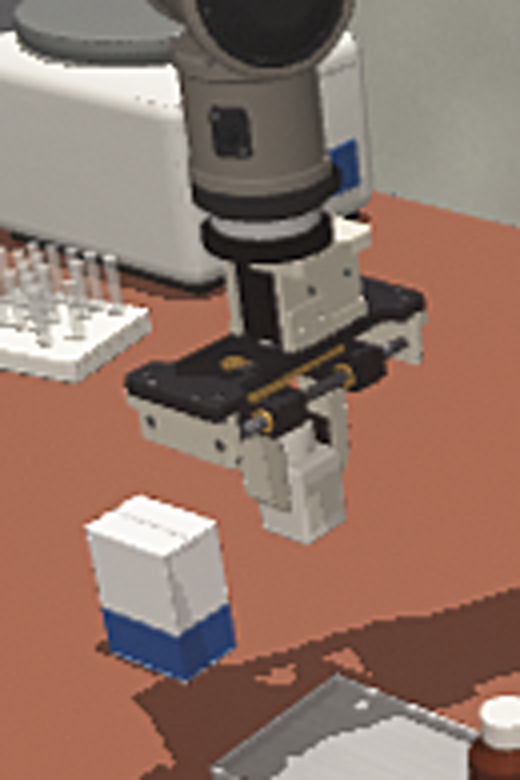

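The bottle hangs upright in the gripper with its foot about 41 mm below the TCP. I'll lower it in small steps.

```bash
python3 -m jog '[{"dx":0.025,"dy":0.133,"dz":0.3,"yaw":0,"gripper":1},{"dx":0,"dy":0,"dz":0.6,"yaw":0,"gripper":1},{"dx":0,"dy":0,"dz":0.6,"yaw":0,"gripper":1},{"dx":0,"dy":0,"dz":0.6,"yaw":0,"gripper":1},{"dx":0,"dy":0,"dz":0.4,"yaw":0,"gripper":1}]' | grep tool && python3 -m jog '[{"dx":0,"dy":0,"dz":0.2,"yaw":0,"gripper":1},{"dx":0,"dy":0,"dz":0,"yaw":0,"gripper":1},{"dx":0,"dy":0,"dz":0,"yaw":0,"gripper":1},{"dx":0,"dy":0,"dz":0,"yaw":0,"gripper":1}]'
```

```text
tool_pos: [0.5866, -0.2367, 0.0677]
time: 16.35
tool_pos: [0.5879, -0.2393, 0.0601]
eef_rot: [[0.009, 1.0, 0.002], [1.0, -0.009, -0.001], [-0.001, 0.002, -1.0]]
contact_force: [0.4, 0.1, -0.7]
width: 0.0399
gripper_force: 30.0
```

```bash
python3 -m jog '[{"dx":0,"dy":0,"dz":0.1,"yaw":0,"gripper":1},{"dx":0,"dy":0,"dz":0.07,"yaw":0,"gripper":1},{"dx":0,"dy":0,"dz":0,"yaw":0,"gripper":1}]' | grep -E "tool|cont";  python3 -m jog '[{"dx":0,"dy":0,"dz":0.03,"yaw":0,"gripper":1},{"dx":0,"dy":0,"dz":0,"yaw":0,"gripper":1},{"dx":0,"dy":0,"dz":0,"yaw":0,"gripper":1}]' | grep -E "tool|cont"
python3 - <<'E'
from h import *
tp=robot.read_state()['tool_pos']
p,d=robot.grab_frame('scene');P=cloud('scene',d);save('s3',p[110:260,60:260],4)
q=P[(abs(P[...,0]-.609)<.006)&(abs(P[...,1]+.2395)<.015)];print(np.sort(q[:,2])[:12].round(4),tp)
E
```

```text
tool_pos: [0.5869, -0.2389, 0.0481]
contact_force: [-0.0, -0.3, -1.6]
tool_pos: [0.5873, -0.2391, 0.047]
contact_force: [-0.4, 0.5, -0.2]
[0.0006 0.0011 0.0024 0.0025 0.0027 0.0029 0.003  0.0031 0.0032 0.0034
 0.0036 0.0036] [ 0.58728672 -0.23908123  0.04700853]
```

View pics/s3.png

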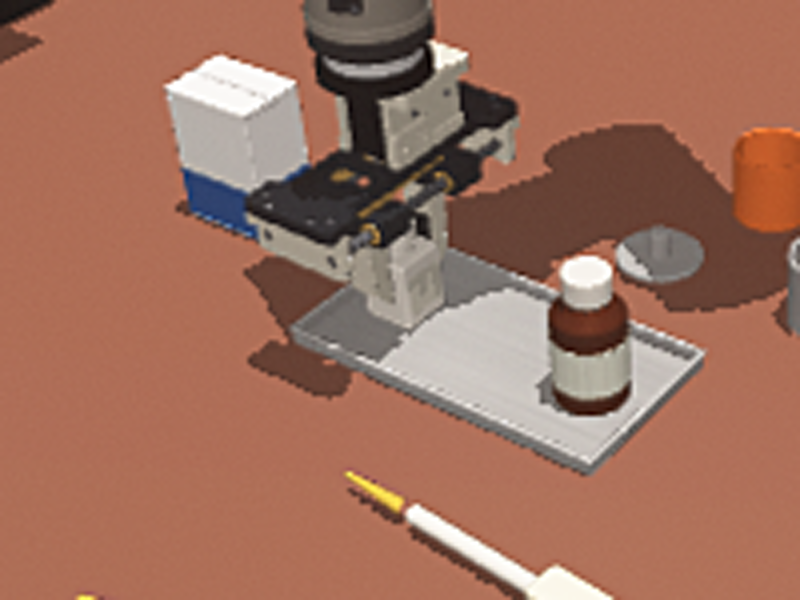

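Amber stands on the tray's left end. The square bottle is only a few mm above the floor of the tray.

```bash
for i in 1 ; do python3 -m jog '[{"dx":0,"dy":0,"dz":0.02,"yaw":0,"gripper":1},{"dx":0,"dy":0,"dz":0,"yaw":0,"gripper":1},{"dx":0,"dy":0,"dz":0,"yaw":0,"gripper":1}]' | grep -E "tool|cont"; python3 -m jog '[{"dx":0,"dy":0,"dz":0.02,"yaw":0,"gripper":1},{"dx":0,"dy":0,"dz":0,"yaw":0,"gripper":1},{"dx":0,"dy":0,"dz":0,"yaw":0,"gripper":1}]' | grep -E "tool|cont"; done
```

```text
tool_pos: [0.5873, -0.2391, 0.0457]
contact_force: [-0.1, 0.2, -0.2]
tool_pos: [0.5872, -0.239, 0.0445]
contact_force: [0.6, -0.7, -1.2]
```

```bash
python3 -m jog '[{"dx":0,"dy":0,"dz":0.017,"yaw":0,"gripper":1},{"dx":0,"dy":0,"dz":0,"yaw":0,"gripper":1},{"dx":0,"dy":0,"dz":0,"yaw":0,"gripper":1}]' | grep -E "tool|cont"; python3 -m jog '[{"dx":0,"dy":0,"dz":0.017,"yaw":0,"gripper":1},{"dx":0,"dy":0,"dz":0,"yaw":0,"gripper":1},{"dx":0,"dy":0,"dz":0,"yaw":0,"gripper":1}]' | grep -E "tool|cont"
```

```text
tool_pos: [0.5873, -0.2391, 0.0443]
contact_force: [-2.7, 1.5, 5.2]
tool_pos: [0.5873, -0.2391, 0.0442]
contact_force: [-4.3, 2.1, 12.0]
```

```bash
python3 -m jog '[{"dx":0,"dy":0,"dz":-0.017,"yaw":0,"gripper":1},{"dx":0,"dy":0,"dz":0,"yaw":0,"gripper":0},{"dx":0,"dy":0,"dz":0,"yaw":0,"gripper":0},{"dx":0,"dy":0,"dz":0,"yaw":0,"gripper":0},{"dx":0,"dy":0,"dz":0,"yaw":0,"gripper":0}]' | grep -E 'tool|wid' && python3 -m jog '[{"dx":0,"dy":0,"dz":-0.2,"yaw":0,"gripper":0},{"dx":0,"dy":0,"dz":-0.7,"yaw":0,"gripper":0},{"dx":0,"dy":0,"dz":-0.7,"yaw":0,"gripper":0},{"dx":0,"dy":0,"dz":-0.7,"yaw":0,"gripper":0},{"dx":0,"dy":0,"dz":-0.7,"yaw":0,"gripper":0}]' | grep tool && python3 -m jog '[{"dx":0.6,"dy":-0.35,"dz":0,"yaw":0,"gripper":0},{"dx":0.7,"dy":-0.35,"dz":0,"yaw":0,"gripper":0},{"dx":0.7,"dy":-0.35,"dz":0,"yaw":0,"gripper":0},{"dx":0.7,"dy":-0.35,"dz":0,"yaw":0,"gripper":0},{"dx":0.7,"dy":-0.35,"dz":0,"yaw":0,"gripper":0}]' | grep tool && python3 -m jog '[{"dx":0.7,"dy":-0.35,"dz":0,"yaw":0,"gripper":0},{"dx":0.7,"dy":-0.35,"dz":0,"yaw":0,"gripper":0},{"dx":0.7,"dy":-0.35,"dz":0,"yaw":0,"gripper":0},{"dx":0.7,"dy":-0.3,"dz":0,"yaw":0,"gripper":0},{"dx":0.6,"dy":-0.3,"dz":0,"yaw":0,"gripper":0}]' | grep tool && python3 -m jog '[{"dx":0,"dy":0,"dz":0,"yaw":0,"gripper":0},{"dx":0,"dy":0,"dz":0,"yaw":0,"gripper":0}]' | grep tool; python3 - <<'E'
from h import *
p,d,P,C=look('w5')
x,y,z=P[...,0],P[...,1],P[...,2]
for nm,a,b,za,zb,r in(('vial',.385,.2565,.046,.054,.025),('lowv',.385,.2565,.02,.03,.03)):
    q=P[(np.hypot(x-a,y-b)<r)&(z>za)&(z<zb)][:,:2].astype(np.float32)
    print(nm,len(q),cv2.minEnclosingCircle(q) if len(q)>4 else '')
E
```

```text
tool_pos: [0.5872, -0.239, 0.0433]
width: 0.0752
tool_pos: [0.5871, -0.239, 0.226]
tool_pos: [0.4834, -0.0329, 0.2245]
tool_pos: [0.3863, 0.1722, 0.2245]
tool_pos: [0.3873, 0.1705, 0.2241]
tcp [0.3873 0.1705 0.2241] q [ 0.23  0.17  1.81 -0.    1.15  0.24] [[0.008, 1.0], [1.0, -0.008], [-0.0, 0.001]] t 21.4 w 0.09158835298596185
vial 260 ((0.38491955399513245, 0.2591785192489624), 0.009754523634910583)
lowv 11 ((0.38479527831077576, 0.25617140531539917), 0.011363575235009193)
```

```bash
python3 -m jog '[{"dx":0.7,"dy":-0.05,"dz":0,"yaw":0,"gripper":0},{"dx":0.775,"dy":0,"dz":0,"yaw":0,"gripper":0},{"dx":0,"dy":0,"dz":0.5,"yaw":0,"gripper":0},{"dx":0,"dy":0,"dz":0.6,"yaw":0,"gripper":0},{"dx":0,"dy":0,"dz":0.6,"yaw":0,"gripper":0}]' | grep -E 'tool' && python3 -m jog '[{"dx":0,"dy":0,"dz":0.6,"yaw":0,"gripper":0},{"dx":0,"dy":0,"dz":0.6,"yaw":0,"gripper":0},{"dx":0,"dy":0,"dz":0.4,"yaw":0,"gripper":0},{"dx":0,"dy":0,"dz":0,"yaw":0,"gripper":0},{"dx":0,"dy":0,"dz":0,"yaw":0,"gripper":0}]'
```

```text
tool_pos: [0.3857, 0.2585, 0.1206]
time: 22.7
tool_pos: [0.3857, 0.259, 0.0262]
eef_rot: [[0.01, 1.0, 0.001], [1.0, -0.01, 0.0], [0.0, 0.001, -1.0]]
contact_force: [-0.4, 0.5, 1.0]
width: 0.0919
gripper_force: 0.0
```

```bash
python3 -m jog '[{"dx":0,"dy":0,"dz":0.04,"yaw":0,"gripper":1},{"dx":0,"dy":0,"dz":0,"yaw":0,"gripper":1},{"dx":0,"dy":0,"dz":0,"yaw":0,"gripper":1},{"dx":0,"dy":0,"dz":0,"yaw":0,"gripper":1},{"dx":0,"dy":0,"dz":0,"yaw":0,"gripper":1}]' | grep wid && python3 -m jog '[{"dx":0,"dy":0,"dz":0,"yaw":0,"gripper":1},{"dx":0,"dy":0,"dz":0,"yaw":0,"gripper":1},{"dx":0,"dy":0,"dz":0,"yaw":0,"gripper":1},{"dx":0,"dy":0,"dz":0,"yaw":0,"gripper":1},{"dx":0,"dy":0,"dz":0,"yaw":0,"gripper":1}]'
```

```text
width: 0.0459
time: 23.95
tool_pos: [0.3847, 0.2593, 0.023]
eef_rot: [[0.009, 1.0, -0.0], [1.0, -0.009, -0.0], [-0.0, -0.0, -1.0]]
contact_force: [-0.0, -0.9, -0.6]
width: 0.0233
gripper_force: 30.0
```

```bash
python3 -m jog '[{"dx":0,"dy":0,"dz":-0.2,"yaw":0,"gripper":1},{"dx":0,"dy":0,"dz":-0.7,"yaw":0,"gripper":1},{"dx":0,"dy":0,"dz":-0.8,"yaw":0,"gripper":1},{"dx":0,"dy":0,"dz":-0.8,"yaw":0,"gripper":1},{"dx":0,"dy":0,"dz":-0.7,"yaw":0,"gripper":1}]' | grep tool && python3 -m jog '[{"dx":-0.5,"dy":0.34,"dz":0,"yaw":0,"gripper":1},{"dx":-0.7,"dy":0.34,"dz":0,"yaw":0,"gripper":1},{"dx":-0.7,"dy":0.34,"dz":0,"yaw":0,"gripper":1},{"dx":-0.7,"dy":0.34,"dz":0,"yaw":0,"gripper":1},{"dx":-0.7,"dy":0.34,"dz":0,"yaw":0,"gripper":1}]' | grep tool && python3 -m jog '[{"dx":-0.7,"dy":0.34,"dz":0,"yaw":0,"gripper":1},{"dx":-0.7,"dy":0.34,"dz":0,"yaw":0,"gripper":1},{"dx":-0.7,"dy":0.34,"dz":0,"yaw":0,"gripper":1},{"dx":-0.7,"dy":0.34,"dz":0,"yaw":0,"gripper":1},{"dx":-0.7,"dy":0.34,"dz":0,"yaw":0,"gripper":1}]' | grep tool && python3 -m jog '[{"dx":-0.15,"dy":0.04,"dz":0,"yaw":0,"gripper":1},{"dx":0,"dy":0,"dz":0,"yaw":0,"gripper":1},{"dx":0,"dy":0,"dz":0,"yaw":0,"gripper":1}]'
```

```text
tool_pos: [0.3846, 0.2593, 0.2178]
tool_pos: [0.4852, 0.059, 0.216]
tool_pos: [0.5853, -0.1519, 0.216]
time: 26.2
tool_pos: [0.5869, -0.1582, 0.2155]
eef_rot: [[0.008, 1.0, -0.0], [1.0, -0.008, 0.0], [0.0, -0.0, -1.0]]
contact_force: [-0.3, 0.5, -0.6]
width: 0.0229
gripper_force: 30.0
```

```bash
python3 -m jog '[{"dx":-0.02,"dy":0.012,"dz":0.5,"yaw":0,"gripper":1},{"dx":0,"dy":0,"dz":0.6,"yaw":0,"gripper":1},{"dx":0,"dy":0,"dz":0.6,"yaw":0,"gripper":1},{"dx":0,"dy":0,"dz":0.6,"yaw":0,"gripper":1},{"dx":0,"dy":0,"dz":0.5,"yaw":0,"gripper":1}]' | grep tool && python3 -m jog '[{"dx":0,"dy":0,"dz":0.2,"yaw":0,"gripper":1},{"dx":0,"dy":0,"dz":0.05,"yaw":0,"gripper":1},{"dx":0,"dy":0,"dz":0,"yaw":0,"gripper":1},{"dx":0,"dy":0,"dz":0,"yaw":0,"gripper":1}]'
```

```text
tool_pos: [0.5876, -0.1591, 0.0463]
time: 27.32
tool_pos: [0.5888, -0.161, 0.0334]
eef_rot: [[0.009, 1.0, 0.002], [1.0, -0.009, -0.001], [-0.001, 0.002, -1.0]]
contact_force: [0.2, -0.1, 0.0]
width: 0.0232
gripper_force: 30.0
```

```bash
python3 -m jog '[{"dx":0,"dy":0,"dz":0.04,"yaw":0,"gripper":1},{"dx":0,"dy":0,"dz":0.04,"yaw":0,"gripper":1},{"dx":0,"dy":0,"dz":0.02,"yaw":0,"gripper":1},{"dx":0,"dy":0,"dz":0,"yaw":0,"gripper":1},{"dx":0,"dy":0,"dz":0,"yaw":0,"gripper":1}]' | grep -E 'tool|cont' && python3 -m jog '[{"dx":0,"dy":0,"dz":0.01,"yaw":0,"gripper":1},{"dx":0,"dy":0,"dz":0,"yaw":0,"gripper":1},{"dx":0,"dy":0,"dz":0,"yaw":0,"gripper":1}]' | grep -E 'tool|cont'
```

```text
tool_pos: [0.588, -0.1608, 0.0261]
contact_force: [-0.8, -0.5, 0.4]
tool_pos: [0.5881, -0.1608, 0.026]
contact_force: [-2.8, 1.0, 6.0]
```

```bash
python3 -m jog '[{"dx":0,"dy":0,"dz":0,"yaw":0,"gripper":0},{"dx":0,"dy":0,"dz":0,"yaw":0,"gripper":0},{"dx":0,"dy":0,"dz":0,"yaw":0,"gripper":0},{"dx":0,"dy":0,"dz":0,"yaw":0,"gripper":0},{"dx":0,"dy":0,"dz":0,"yaw":0,"gripper":0}]' | grep -E 'tool|wid' && python3 -m jog '[{"dx":0,"dy":0,"dz":-0.2,"yaw":0,"gripper":0},{"dx":0,"dy":0,"dz":-0.7,"yaw":0,"gripper":0},{"dx":0,"dy":0,"dz":-0.8,"yaw":0,"gripper":0},{"dx":0,"dy":0,"dz":-0.8,"yaw":0,"gripper":0},{"dx":0,"dy":0,"dz":-0.8,"yaw":0,"gripper":0}]' | grep tool && python3 -m jog '[{"dx":0.33,"dy":-0.52,"dz":0,"yaw":0,"gripper":0},{"dx":0.33,"dy":-0.53,"dz":0,"yaw":0,"gripper":0},{"dx":0.33,"dy":-0.53,"dz":0,"yaw":0,"gripper":0},{"dx":0.33,"dy":-0.53,"dz":0,"yaw":0,"gripper":0},{"dx":0.33,"dy":-0.53,"dz":0,"yaw":0,"gripper":0}]' | grep tool && python3 -m jog '[{"dx":0,"dy":0,"dz":0,"yaw":0,"gripper":0},{"dx":0,"dy":0,"dz":0,"yaw":0,"gripper":0}]' | grep tool; python3 - <<'E'
from h import *
p,d,P,C=look('w6')
x,y,z=P[...,0],P[...,1],P[...,2]
for nm,a,b,za,zb,r in(('jar',.4305,.012,.05,.058,.045),):
    q=P[(np.hypot(x-a,y-b)<r)&(z>za)&(z<zb)][:,:2].astype(np.float32)
    print(nm,len(q),cv2.minEnclosingCircle(q) if len(q)>4 else '')
E
```

```text
tool_pos: [0.5881, -0.1608, 0.0254]
width: 0.0684
tool_pos: [0.5879, -0.1607, 0.2262]
tool_pos: [0.4295, -0.0597, 0.2244]
tool_pos: [0.4314, -0.0607, 0.2244]
tcp [ 0.4314 -0.0607  0.2244] q [-0.32  0.2   1.78 -0.    1.16 -0.31] [[0.009, 1.0], [1.0, -0.009], [-0.001, 0.002]] t 30.45 w 0.09183887778851742
jar 535 ((0.4311029314994812, 0.01160853449255228), 0.030227068811655045)
```

```bash
python3 -m jog '[{"dx":0.6,"dy":-0.016,"dz":0,"yaw":0,"gripper":0},{"dx":0.605,"dy":0,"dz":0,"yaw":0,"gripper":0},{"dx":0,"dy":0,"dz":0.5,"yaw":0,"gripper":0},{"dx":0,"dy":0,"dz":0.6,"yaw":0,"gripper":0},{"dx":0,"dy":0,"dz":0.6,"yaw":0,"gripper":0}]' | grep -E 'tool' && python3 -m jog '[{"dx":0,"dy":0,"dz":0.6,"yaw":0,"gripper":0},{"dx":0,"dy":0,"dz":0.5,"yaw":0,"gripper":0},{"dx":0,"dy":0,"dz":0.39,"yaw":0,"gripper":0},{"dx":0,"dy":0,"dz":0,"yaw":0,"gripper":0},{"dx":0,"dy":0,"dz":0,"yaw":0,"gripper":0}]' | grep -E 'tool|cont' && python3 -m jog '[{"dx":0,"dy":0,"dz":0,"yaw":0,"gripper":1},{"dx":0,"dy":0,"dz":0,"yaw":0,"gripper":1},{"dx":0,"dy":0,"dz":0,"yaw":0,"gripper":1},{"dx":0,"dy":0,"dz":0,"yaw":0,"gripper":1},{"dx":0,"dy":0,"dz":0,"yaw":0,"gripper":1}]'
```

```text
tool_pos: [0.4314, 0.0116, 0.1205]
tool_pos: [0.4312, 0.0117, 0.0325]
contact_force: [0.5, -0.4, -0.1]
time: 32.38
tool_pos: [0.4305, 0.0119, 0.0324]
eef_rot: [[0.009, 1.0, 0.001], [1.0, -0.009, -0.0], [-0.0, 0.001, -1.0]]
contact_force: [-0.5, -0.5, 4.6]
width: 0.0604
gripper_force: 30.0
```

```bash
python3 -m jog '[{"dx":0,"dy":0,"dz":-0.2,"yaw":0,"gripper":1},{"dx":0,"dy":0,"dz":-0.6,"yaw":0,"gripper":1},{"dx":0,"dy":0,"dz":-0.7,"yaw":0,"gripper":1},{"dx":0,"dy":0,"dz":-0.7,"yaw":0,"gripper":1},{"dx":0,"dy":0,"dz":-0.6,"yaw":0,"gripper":1}]' | grep tool && python3 -m jog '[{"dx":0.23,"dy":0.58,"dz":0,"yaw":0,"gripper":1},{"dx":0.23,"dy":0.58,"dz":0,"yaw":0,"gripper":1},{"dx":0.23,"dy":0.58,"dz":0,"yaw":0,"gripper":1},{"dx":0.24,"dy":0.59,"dz":0,"yaw":0,"gripper":1},{"dx":0.24,"dy":0.59,"dz":0,"yaw":0,"gripper":1}]' | grep tool && python3 -m jog '[{"dx":0,"dy":0,"dz":0,"yaw":0,"gripper":1},{"dx":0,"dy":0,"dz":0.5,"yaw":0,"gripper":1},{"dx":0,"dy":0,"dz":0.6,"yaw":0,"gripper":1},{"dx":0,"dy":0,"dz":0.5,"yaw":0,"gripper":1},{"dx":0,"dy":0,"dz":0,"yaw":0,"gripper":1}]'
```

```text
tool_pos: [0.4299, 0.012, 0.2022]
tool_pos: [0.6067, 0.0811, 0.2004]
time: 34.25
tool_pos: [0.6034, 0.0802, 0.1022]
eef_rot: [[0.009, 1.0, -0.006], [1.0, -0.009, -0.0], [-0.0, -0.006, -1.0]]
contact_force: [-0.2, 0.8, -1.2]
width: 0.06
gripper_force: 30.0
```

```bash
python3 -m jog '[{"dx":0,"dy":0,"dz":0.5,"yaw":0,"gripper":1},{"dx":0,"dy":0,"dz":0.4,"yaw":0,"gripper":1},{"dx":0,"dy":0,"dz":0,"yaw":0,"gripper":1},{"dx":0,"dy":0,"dz":0,"yaw":0,"gripper":1},{"dx":0,"dy":0,"dz":0,"yaw":0,"gripper":1}]'
```

```text
time: 34.88
tool_pos: [0.607, 0.0806, 0.0519]
eef_rot: [[0.009, 1.0, 0.003], [1.0, -0.009, -0.0], [-0.0, 0.003, -1.0]]
contact_force: [-0.1, 0.1, -1.7]
width: 0.0598
gripper_force: 30.0
```

```bash
python3 -m jog '[{"dx":0,"dy":0,"dz":0.18,"yaw":0,"gripper":1},{"dx":0,"dy":0,"dz":0.08,"yaw":0,"gripper":1},{"dx":0,"dy":0,"dz":0.04,"yaw":0,"gripper":1},{"dx":0,"dy":0,"dz":0,"yaw":0,"gripper":1},{"dx":0,"dy":0,"dz":0,"yaw":0,"gripper":1}]' | grep -E 'tool|cont' && python3 -m jog '[{"dx":0,"dy":0,"dz":0.01,"yaw":0,"gripper":1},{"dx":0,"dy":0,"dz":0,"yaw":0,"gripper":1},{"dx":0,"dy":0,"dz":0,"yaw":0,"gripper":1}]' | grep -E 'tool|cont'
```

```text
tool_pos: [0.6056, 0.0806, 0.0325]
contact_force: [-2.9, 0.4, 5.7]
tool_pos: [0.6056, 0.0806, 0.0324]
contact_force: [-6.1, -0.4, 9.4]
```

```bash
python3 -m jog '[{"dx":0,"dy":0,"dz":-0.01,"yaw":0,"gripper":0},{"dx":0,"dy":0,"dz":0,"yaw":0,"gripper":0},{"dx":0,"dy":0,"dz":0,"yaw":0,"gripper":0},{"dx":0,"dy":0,"dz":0,"yaw":0,"gripper":0},{"dx":0,"dy":0,"dz":0,"yaw":0,"gripper":0}]' | grep -E 'tool|wid' && python3 -m jog '[{"dx":0,"dy":0,"dz":-0.2,"yaw":0,"gripper":0},{"dx":0,"dy":0,"dz":-0.7,"yaw":0,"gripper":0},{"dx":0,"dy":0,"dz":-0.8,"yaw":0,"gripper":0},{"dx":0,"dy":0,"dz":-0.8,"yaw":0,"gripper":0},{"dx":0,"dy":0,"dz":-0.7,"yaw":0,"gripper":0}]' | grep tool && python3 -m jog '[{"dx":-0.9,"dy":-0.54,"dz":0,"yaw":0,"gripper":0},{"dx":-0.9,"dy":-0.54,"dz":0,"yaw":0,"gripper":0},{"dx":-0.9,"dy":-0.54,"dz":0,"yaw":0,"gripper":0},{"dx":-0.9,"dy":-0.54,"dz":0,"yaw":0,"gripper":0},{"dx":-0.9,"dy":-0.54,"dz":0,"yaw":0,"gripper":0}]' | grep tool && python3 -m jog '[{"dx":0,"dy":0,"dz":0,"yaw":0,"gripper":0.7},{"dx":0,"dy":0,"dz":0,"yaw":0,"gripper":0.5}]' | grep tool; python3 - <<'E'
from h import *
p,d,P,C=look('w7')
x,y,z=P[...,0],P[...,1],P[...,2]
for nm,a,b,za,zb,r in(('lid',.442,-.1247,.006,.014,.05),('knob',.442,-.1247,.027,.036,.03)):
    q=P[(np.hypot(x-a,y-b)<r)&(z>za)&(z<zb)][:,:2].astype(np.float32)
    print(nm,len(q),cv2.minEnclosingCircle(q) if len(q)>4 else '')
E
```

```text
tool_pos: [0.6061, 0.0806, 0.032]
width: 0.0916
tool_pos: [0.6062, 0.0806, 0.2272]
tool_pos: [0.4418, -0.1874, 0.2252]
tool_pos: [0.4431, -0.1858, 0.2248]
tcp [ 0.4431 -0.1858  0.2248] q [-0.56  0.28  1.67  0.    1.19 -0.55] [[0.01, 1.0], [1.0, -0.01], [-0.0, 0.001]] t 38.0 w 0.0761546687122986
lid 2074 ((0.4419936537742615, -0.12409438192844391), 0.03219084069132805)
knob 150 ((0.44108110666275024, -0.12403712421655655), 0.00789983943104744)
```

```bash
python3 -m jog '[{"dx":0.5,"dy":-0.033,"dz":0,"yaw":0,"gripper":0.5},{"dx":0.53,"dy":0,"dz":0,"yaw":0,"gripper":0.5},{"dx":0,"dy":0,"dz":0.5,"yaw":0,"gripper":0.5},{"dx":0,"dy":0,"dz":0.6,"yaw":0,"gripper":0.5},{"dx":0,"dy":0,"dz":0.6,"yaw":0,"gripper":0.5}]' | grep -E 'tool' && python3 -m jog '[{"dx":0,"dy":0,"dz":0.6,"yaw":0,"gripper":0.5},{"dx":0,"dy":0,"dz":0.5,"yaw":0,"gripper":0.5},{"dx":0,"dy":0,"dz":0.3,"yaw":0,"gripper":0.5},{"dx":0,"dy":0,"dz":0,"yaw":0,"gripper":0.5},{"dx":0,"dy":0,"dz":0,"yaw":0,"gripper":0.5}]'
```

```text
tool_pos: [0.4424, -0.1223, 0.1214]
time: 39.3
tool_pos: [0.4423, -0.1235, 0.0387]
eef_rot: [[0.007, 1.0, 0.001], [1.0, -0.007, -0.0], [-0.0, 0.001, -1.0]]
contact_force: [0.1, 0.1, -0.1]
width: 0.0459
gripper_force: 0.0
```

```bash
python3 -m jog '[{"dx":-0.01,"dy":-0.005,"dz":0.1,"yaw":0,"gripper":0.5},{"dx":0,"dy":0,"dz":0.045,"yaw":0,"gripper":0.5},{"dx":0,"dy":0,"dz":0,"yaw":0,"gripper":0.5},{"dx":0,"dy":0,"dz":0,"yaw":0,"gripper":0.6},{"dx":0,"dy":0,"dz":0,"yaw":0,"gripper":1}]' | grep -E 'tool|cont' && python3 -m jog '[{"dx":0,"dy":0,"dz":0,"yaw":0,"gripper":1},{"dx":0,"dy":0,"dz":0,"yaw":0,"gripper":1},{"dx":0,"dy":0,"dz":0,"yaw":0,"gripper":1},{"dx":0,"dy":0,"dz":0,"yaw":0,"gripper":1},{"dx":0,"dy":0,"dz":0,"yaw":0,"gripper":1}]'
```

```text
tool_pos: [0.4412, -0.1248, 0.0295]
contact_force: [-0.2, -0.6, -0.6]
time: 40.55
tool_pos: [0.4412, -0.1247, 0.0294]
eef_rot: [[0.009, 1.0, 0.0], [1.0, -0.009, -0.0], [-0.0, 0.0, -1.0]]
contact_force: [0.3, -0.3, 0.8]
width: 0.0149
gripper_force: 30.0
```

```bash
python3 -m jog '[{"dx":0,"dy":0,"dz":-0.2,"yaw":0,"gripper":1},{"dx":0,"dy":0,"dz":-0.7,"yaw":0,"gripper":1},{"dx":0,"dy":0,"dz":-0.8,"yaw":0,"gripper":1},{"dx":0,"dy":0,"dz":-0.8,"yaw":0,"gripper":1},{"dx":0,"dy":0,"dz":-0.7,"yaw":0,"gripper":1}]' | grep tool && python3 -m jog '[{"dx":0.42,"dy":0.55,"dz":0,"yaw":0,"gripper":1},{"dx":0.42,"dy":0.55,"dz":0,"yaw":0,"gripper":1},{"dx":0.42,"dy":0.55,"dz":0,"yaw":0,"gripper":1},{"dx":0.42,"dy":0.55,"dz":0,"yaw":0,"gripper":1},{"dx":0.42,"dy":0.55,"dz":0,"yaw":0,"gripper":1}]' | grep tool && python3 -m jog '[{"dx":0,"dy":0,"dz":0,"yaw":0,"gripper":1},{"dx":0,"dy":0,"dz":0,"yaw":0,"gripper":1},{"dx":0,"dy":0,"dz":0,"yaw":0,"gripper":1}]' | grep -E 'tool|wid'; python3 - <<'E'
from h import *
p,d,P,C=look('w8')
x,y,z=P[...,0],P[...,1],P[...,2]
for nm,a,b,za,zb,r in(('jar',.606,.0806,.05,.059,.045),):
    q=P[(np.hypot(x-a,y-b)<r)&(z>za)&(z<zb)][:,:2].astype(np.float32)
    print(nm,len(q),cv2.minEnclosingCircle(q) if len(q)>4 else '')
r=(z>.015)&(z<.034)&(x>.52)&(x<.68)&(y>.12)&(y<.26);q=P[r];print('rack',len(q),cv2.minAreaRect(q[:,:2].astype(np.float32)))
E
```

```text
tool_pos: [0.4409, -0.1245, 0.224]
tool_pos: [0.6079, 0.0008, 0.2221]
tool_pos: [0.6065, -0.0009, 0.2218]
width: 0.0152
tcp [ 0.6065 -0.0009  0.2218] q [-0.13  0.51  1.32 -0.    1.31 -0.12] [[0.01, 1.0], [1.0, -0.01], [-0.0, -0.0]] t 42.175 w 0.015201794884626852
jar 537 ((0.605165958404541, 0.08004448562860489), 0.030101189389824867)
rack 3436 ((0.5992123484611511, 0.17422223091125488), (0.12087034434080124, 0.06894999742507935), 4.519379138946533)
```

View pics/w8.png

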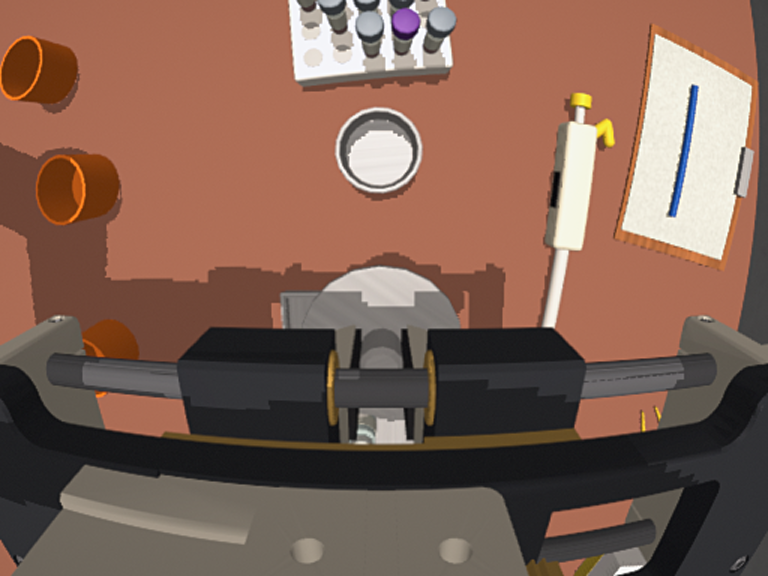

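The jar stands right of the rack at (379,150). The lid is held level.

```bash
python3 -m jog '[{"dx":0.65,"dy":-0.035,"dz":0,"yaw":0,"gripper":1},{"dx":0.69,"dy":0,"dz":0,"yaw":0,"gripper":1},{"dx":0,"dy":0,"dz":0.6,"yaw":0,"gripper":1},{"dx":0,"dy":0,"dz":0.6,"yaw":0,"gripper":1},{"dx":0,"dy":0,"dz":0.5,"yaw":0,"gripper":1}]' | grep -E 'tool' && python3 -m jog '[{"dx":0,"dy":0,"dz":0.3,"yaw":0,"gripper":1},{"dx":0,"dy":0,"dz":0,"yaw":0,"gripper":1},{"dx":0,"dy":0,"dz":0,"yaw":0,"gripper":1},{"dx":0,"dy":0,"dz":0,"yaw":0,"gripper":1},{"dx":0,"dy":0,"dz":0,"yaw":0,"gripper":1}]'
```

```text
tool_pos: [0.6053, 0.0797, 0.1185]
time: 43.48
tool_pos: [0.6063, 0.0802, 0.1022]
eef_rot: [[0.009, 1.0, 0.001], [1.0, -0.009, -0.0], [-0.0, 0.001, -1.0]]
contact_force: [-0.3, -0.4, -0.7]
width: 0.0152
gripper_force: 30.0
```

```bash
python3 -m jog '[{"dx":-0.008,"dy":-0.012,"dz":0.2,"yaw":0,"gripper":1},{"dx":0,"dy":0,"dz":0.1,"yaw":0,"gripper":1},{"dx":0,"dy":0,"dz":0.04,"yaw":0,"gripper":1},{"dx":0,"dy":0,"dz":0.03,"yaw":0,"gripper":1},{"dx":0,"dy":0,"dz":0,"yaw":0,"gripper":1}]' | grep -E 'tool|cont' && python3 -m jog '[{"dx":0,"dy":0,"dz":0.02,"yaw":0,"gripper":1},{"dx":0,"dy":0,"dz":0,"yaw":0,"gripper":1},{"dx":0,"dy":0,"dz":0,"yaw":0,"gripper":1}]' | grep -E 'tool|cont'
```

```text
tool_pos: [0.6052, 0.0798, 0.0791]
contact_force: [-0.6, 0.2, -0.7]
tool_pos: [0.6052, 0.0798, 0.0781]
contact_force: [0.7, 0.8, -1.5]
```

```bash
python3 -m jog '[{"dx":0,"dy":0,"dz":0.012,"yaw":0,"gripper":1},{"dx":0,"dy":0,"dz":0,"yaw":0,"gripper":1},{"dx":0,"dy":0,"dz":0,"yaw":0,"gripper":1}]' | grep -E 'tool|cont';python3 -m jog '[{"dx":0,"dy":0,"dz":0.008,"yaw":0,"gripper":1},{"dx":0,"dy":0,"dz":0,"yaw":0,"gripper":1},{"dx":0,"dy":0,"dz":0,"yaw":0,"gripper":1}]' | grep -E 'tool|cont'
```

```text
tool_pos: [0.6053, 0.0798, 0.0775]
contact_force: [-0.2, 0.1, 1.9]
tool_pos: [0.6053, 0.0798, 0.0774]
contact_force: [-2.4, 0.1, 4.6]
```

Seated at the expected height with light contact. Next I release, retreat upward and check everything.

```bash
python3 -m jog '[{"dx":0,"dy":0,"dz":-0.006,"yaw":0,"gripper":0.6},{"dx":0,"dy":0,"dz":0,"yaw":0,"gripper":0.6},{"dx":0,"dy":0,"dz":0,"yaw":0,"gripper":0.6},{"dx":0,"dy":0,"dz":0,"yaw":0,"gripper":0.6},{"dx":0,"dy":0,"dz":0,"yaw":0,"gripper":0.6}]' | grep -E 'tool|wid' && python3 -m jog '[{"dx":0,"dy":0,"dz":-0.2,"yaw":0,"gripper":0.6},{"dx":0,"dy":0,"dz":-0.6,"yaw":0,"gripper":0.6},{"dx":0,"dy":0,"dz":-0.8,"yaw":0,"gripper":0.6},{"dx":0,"dy":0,"dz":-0.8,"yaw":0,"gripper":0.6},{"dx":0,"dy":0,"dz":-0.6,"yaw":0,"gripper":0.6}]' | grep tool && python3 -m jog '[{"dx":-0.8,"dy":-0.8,"dz":0,"yaw":0,"gripper":0.6},{"dx":-0.9,"dy":-0.8,"dz":0,"yaw":0,"gripper":0.6},{"dx":-0.9,"dy":-0.8,"dz":0,"yaw":0,"gripper":0.6},{"dx":-0.9,"dy":-0.7,"dz":0,"yaw":0,"gripper":0.6},{"dx":-0.9,"dy":0,"dz":0,"yaw":0,"gripper":0.6}]' | grep tool && python3 -m jog '[{"dx":-0.9,"dy":0,"dz":0,"yaw":0,"gripper":0.6},{"dx":-0.9,"dy":0,"dz":0,"yaw":0,"gripper":0.6},{"dx":-0.5,"dy":0,"dz":0,"yaw":0,"gripper":0.6},{"dx":0,"dy":0,"dz":0,"yaw":0,"gripper":0.6},{"dx":0,"dy":0,"dz":0,"yaw":0,"gripper":0.6}]' | grep tool
python3 - <<'E'
from h import *
print(robot.read_state()['time'])
for n in('top','scene'):
    p,d=robot.grab_frame(n);P=cloud(n,d);x,y,z=P[...,0],P[...,1],P[...,2];save(n+'9',p)
    o=np.array([-.0024,0]) if n=='top' else np.array([.003,.0025])
    for nm,a,b,za,zb,r in(('amber',.588,-.0795,.096,.108,.04),('sq',.587,-.239,.068,.08,.04),('vial',.588,-.16,.045,.056,.03),('liddisc',.605,.08,.052,.065,.05),('knob',.605,.08,.072,.086,.03)):
        q=P[(np.hypot(x-a,y-b)<r)&(z>za)&(z<zb)][:,:2].astype(np.float32)
        if len(q)>4:
            c,rr=cv2.minEnclosingCircle(q);print(n,nm,np.round(np.array(c)-o,4),round(rr,4))
E
```

```text
tool_pos: [0.6052, 0.0797, 0.077]
width: 0.0366
tool_pos: [0.6055, 0.0798, 0.2607]
tool_pos: [0.4352, -0.1603, 0.2586]
tool_pos: [0.4361, -0.297, 0.2576]
47.725
top amber [ 0.5884 -0.0806] 0.0169
top sq [ 0.5864 -0.2388] 0.0128
top vial [ 0.586  -0.1608] 0.0102
top liddisc [0.6048 0.0807] 0.0322
top knob [0.6045 0.0809] 0.0085
scene amber [ 0.5871 -0.0808] 0.0182
scene sq [ 0.5863 -0.2405] 0.0148
scene vial [ 0.587  -0.1617] 0.0114
scene liddisc [0.6034 0.0799] 0.033
scene knob [0.6045 0.0807] 0.0078
```

View pics/scene9.png

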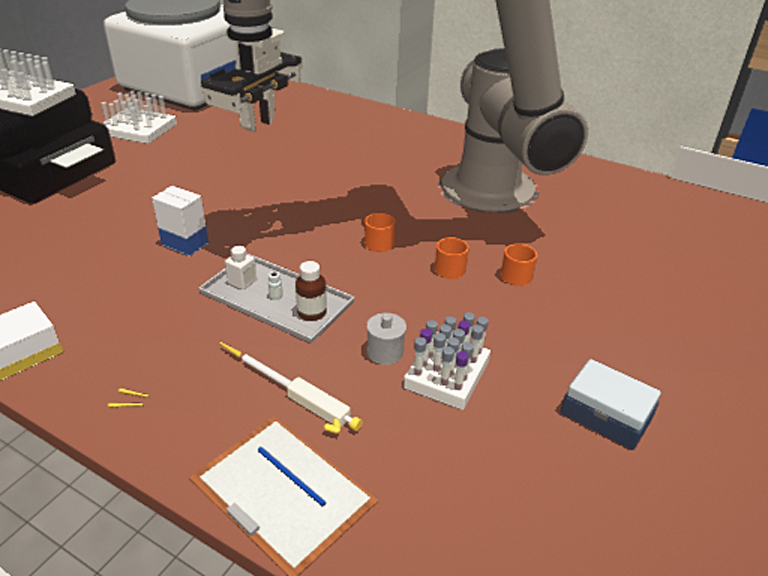

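View pics/top9.png

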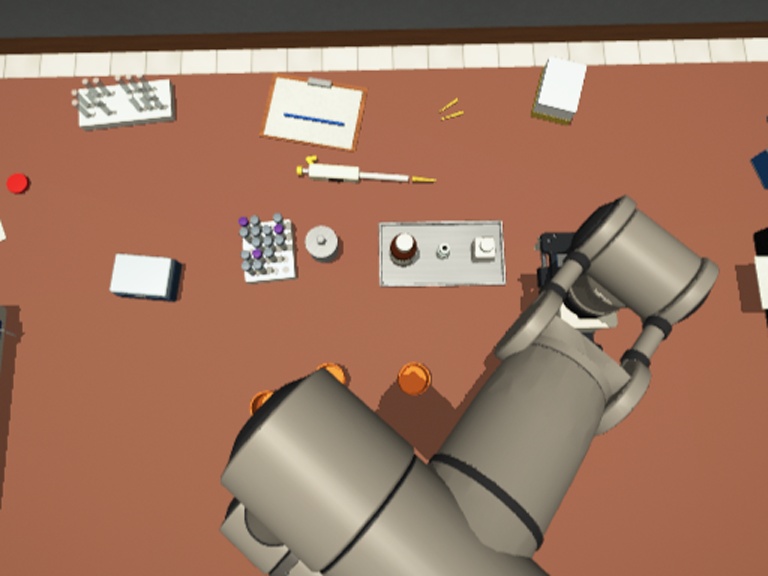

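Both views show amber (403,248), the vial (443,250) and the square bottle (484,248) in a row on the tray. The lidded jar stands beside the rack (322,242), and the carton, tip box and pipette look unmoved, so I'm handing in.

```bash
python3 -c "
from workcell import robot
print(robot.close_job())"
```

```text
the job is handed in; nothing more can be done
None
```

The job is done and handed in at about 48 s: the bottles and vial measured within about 2 mm of their places on the tray, the jar stands right of the rack with its lid seated, and the carton, tip box and pipette look unmoved.

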